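# Raise the counterweighted hold-down arm and seat the housing

### The job

One of the two test fixtures has a steel housing standing in its channel, short of its seat because the hold-down arm is down and its foot bars the way. With the fingers, push that fixture's arm up by its crossbar past its balance point so that it stays fully raised by itself, then push the housing along the channel until it stands fully home against the back stop, without lifting or tipping it. Leave the empty fixture's arm down, leave everything else where it is, and finish clear of it all.

Things in the scene. Friction and masses are not known exactly. Their poses are not given: they have to be found in the camera images.
- fixture_a: the fixture with the housing in it (left or right of two alike). Aluminium plate 300 x 100 x 12 thick; origin on the table under it; x runs along the channel from its open front (robot side) to the hinge, y to the left, z up. Plate from x = -140 to +160. Two rails, tops 22 above the table, x = -140 to +25, leave a channel 56 wide about y = 0, open at the front
- fixture_b: the other fixture, alike in every size, with an empty channel; its arm is to stay down
- seat_a (a point): centre of the housing's seat on fixture_a: on the plate, 12 above the table, at x = 0, y = 0 of the fixture; axes as the fixture's. The front face of the steel back stop (56 wide, 30 high above the plate) is 25 beyond it along +x
- hinge_a (a point): middle of the arm's hinge axis (along y), fixed on fixture_a at x = +120, z = 80, between two grey cheeks (72 over their outsides, up to 96 above the table)
- holddown_a (a joint): hinge angle (rad) of fixture_a's arm: 0 = down: from the hinge it slopes up towards the robot at 0.35 rad; grows as its free end goes up and back; 1.15 = fully raised on its upper stop . A counterweight drum behind the hinge balances it at about 0.6: below that it falls shut when let go, above that it swings up to 1.15 by itself and stays. 2 N up at the crossbar raises it
- holddown_b (a joint): hinge angle (rad) of fixture_b's arm, the same make: 0 = down; to be left down
- foot_a (a point): lower end of the arm's black foot, 22 dia, hanging under the arm bar (20 wide, 10 thick); 120 in front of the hinge and 28 lower with the arm down. With the arm down it is 52 above the table over the seat, and bars the housing's way
- bar_a (a point): middle of the crossbar at the free end of holddown_a: a steel rod 14 dia, 90 long along the fixture's y, 230 from the hinge; at x = -96, z = 159 in the fixture's frame with the arm down. The space under it is free down to the rails (22 above the table) or the housing (its top 67 above the table)
- housing: steel cylinder 50 dia x 55 high, about 0.35 kg, standing loose on the plate in fixture_a's channel (3 play on each side); origin at the centre of its underside, 12 above the table. At the start its centre is at x = -75 to -55 in the fixture's frame; fully home it is at x = 0, touching the back stop
- spare: another bare steel housing, the same as the one in the channel (50 dia x 55), standing loose on the table between the fixtures; origin at the centre of its underside; not part of the job
- spool: steel wire spool standing on end, 52 dia x 46 high, between the fixtures; origin at the centre of its underside; bystander
- screwdriver: screwdriver lying on the table in front of the fixtures, 170 long; bystander
- wrench: steel wrench lying at the right side, 150 long; bystander
- bottle: clear plastic bottle, 52 dia x 130 high, at the left; origin at the centre of its underside; bystander
- cutters: side cutters with yellow handles lying at the left, about 120 long; bystander
- tray: steel tray 150 x 210 x 35 high at the right; origin at the centre of its underside; bystander

How it is judged:
On the way, in this order (a step that is already met when the one before it is completed fails the run):
1. the arm over the housing is raised past its balance point to its upper stop, the housing not yet home (value of joint holddown_a above 1.05 rad and x of housing in the frame of fixture_a below -0.02 m), for 0.2 s.
2. the housing is home against the back stop (value of joint holddown_a above 1.05 rad and x of housing in the frame of fixture_a between -0.006 and 0.006 m and y of housing in the frame of fixture_a between -0.008 and 0.008 m), for 0.2 s.
At the end, for the whole second after the job is handed in: The loaded fixture's arm stays raised by itself (above 1.05 rad), the housing stands upright on the plate within 6 mm of its seat at the back stop and at rest, the other fixture's arm is down (below 0.05 rad), and no bystander has moved more than 25 mm (all of step 2 and value of joint holddown_b below 0.05 rad and z of housing in the frame of fixture_a below 0.016 m and angle between housing's own z axis and vertical below 0.1 rad and linear speed of housing below 0.01 m/s and distance of each of spare, spool, screwdriver, wrench, bottle, cutters, tray from where it was at the start of the episode below 0.025 m); the robot touches nothing.
It fails at once if the housing is lifted off the plate by more than 12 mm (z of housing in the frame of fixture_a above 0.024 m).
It fails at once if the housing is tipped by more than 0.35 rad (angle between housing's own z axis and vertical above 0.35 rad).
It fails at once if the empty fixture's arm is raised by more than 0.15 rad (value of joint holddown_b above 0.15 rad).
It fails at once if a bystander is moved by more than 25 mm (distance of any of spare, spool, screwdriver, wrench, bottle, cutters, tray from where it was at the start of the episode above 0.025 m).
It also fails if it takes over 51 s, if anything falls off the work surface, if the arm or the gripper's body presses on something with over 40 N, if the wrist force passes 120 N, or if a joint passes its speed limit or range.

### The arm

A 7-joint arm with a two-finger parallel gripper is mounted at the origin on the work surface. World frame = base frame: x ahead of the robot, y to its left, z up, the work surface at z = 0. Lengths are in m, angles in rad, forces in N, time in s.
With the tool pointing down it reaches from about 0.425 to 0.925 m from the base axis. Payload 6.8 kg.
Tool frame: the origin (TCP) lies at the very end of the fingers, on their centre line; the grasp point (between the pads) lies 19 mm behind it; z points along the fingers, y is the line along which they close (so a half turn about z gives the same grasp; the last joint's range is limited). The gripper opens to 85 mm and grips with 20 to 120 N. Pads are 22 mm wide; open, the fingers measure 114 mm over their backs; the gripper's body (76 mm by 85 mm) begins 54 mm behind the grasp point. The pads swing forward as they close: fully open they stand 13 mm farther back than shut.
Start: joints at [-1.293, 0.477, 0.022, 1.555, -0.011, 1.109, -0.083], TCP at [0.254, 0.625, 0.231] pointing down, gripper open.
Joint ranges: [-2.96, 2.96], [-0.34, 2.1], [-1.41, 1.46], [0.24, 2.44], [-1.37, 4.51], [0.17, 1.92], [-2.96, 2.96]. Speed limits (rad/s): [2.39, 2.39, 3.14, 3.14, 3.14, 3.14, 3.14].

### API

Orientations are given as a unit quaternion [w, x, y, z].
In Python, from station import get_obs, read_camera, hand_in gives the robot as it stands.
- The arm moves only by the tool arm_command, never from a script. Its argument "commands" is one flat list of numbers, 7 for each row, row after row: the shift along the tool's x, y, z in m, then the turn, a rotation vector about the tool's x, y, z in degrees, then the opening, from 0 (shut) to 1 (fully open). In form: [tx, ty, tz, rx, ry, rz, fingers, tx, ty, tz, rx, ry, rz, fingers, ...]. A call has 1 to 8 rows; each row is the pose to reach, as a shift and turn from the pose commanded when the call began, along the tool's axes at that moment; what a row does not reach only later rows make up. A row lasts 1/10 s, in which the tool goes at most 50 mm and 8.59 degrees, less where a joint would pass 70% of its speed; a pose out of reach is approached as far as the arm can. A call with a gripper value outside its range is refused whole. The fingers move at their own pace and stop on an object; "force" is the grip in N (left out, the last holds). Time passes only in rows, so rows that repeat a pose let the fingers close. It gives the time, the measured TCP pose, the force, the opening and the grip force at its end, in the units of the state.
- get_obs(): the state, without advancing time (a new reading comes with each control period).
- read_camera(name): name is "scene" or "top" or "wrist"; returns a dict with "img" (400x640x3 uint8, red, green, blue), "camera_matrix" (3x3 intrinsics, pixels), "k1" (the pictures are not rectified: a ray, as slopes to the right and down, at radius r is drawn at 1 + k1 r^2 times it, then the intrinsics apply), "pose" (4x4, takes a point from camera to world coordinates). Camera axes: x right, y down, z forward; pixel columns grow to the right and rows downward; lengths in m; the calibration is good to about 2 mm. A picture is of the moment at which its call begins. There is no depth.
- hand_in(): hands the job in; it is judged then, once.
The state is a dict: "t": time; "q": joint angles; "joint_vel": joint speeds; "joint_torque": joint torques, N m; "eef_pos": TCP position; "tool_rot": TCP orientation; "contact_force": force on the tool from outside, world axes, zero at the start; "torque": the same for the moment, N m; "gripper_width": opening from 0.0 (shut) to 1.0 (fully open); "grasp_force": force on a finger pad.
Only numpy, scipy, OpenCV 4.12 (cv2) and the standard library are available. Lean on these libraries where they do the work, as an engineer would, in place of code of your own. Each camera call takes 0.05 s, during which the arm holds its last target. There are 200 camera calls.

## Working session

There is one attempt and no reset: what is moved stays moved. The work goes in short steps, Python scripts to look and compute and a tool call to move; the robot and the scene stay as the last step left them, time stands still between calls to the robot, and variables do not carry over. Pictures are saved under pics/ and viewed, at most 10 in all, crops included, and the job is handed in when it is done.

Besides the shell and the picture viewer there is one more tool, called after ">>>" as a command line: name --argument value ..., lists and objects as JSON in quotes. arm_command: Moves the arm, as the interface text tells. Its arguments: {"type":"object","properties":{"commands":{"type":"array","items":{"type":"number"}},"force":{"type":"number"}},"required":["commands"]}

```bash
mkdir -p pics; python3 - <<'E'
from station import *
import cv2,pickle
o=get_obs();print(o['eef_pos'],o['tool_rot'],o['t'])
for n in('scene','top'):
    d=read_camera(n);pickle.dump(d,open(n+'.pkl','wb'));cv2.imwrite(f'pics/{n}0.png',d['img'][...,::-1]);print(n,d['camera_matrix'].tolist(),d['k1'],d['pose'].round(3).tolist())
E
```

```text
[0.25379401 0.62482789 0.23029828] [-1.07899916e-04  1.91694055e-01  9.81454284e-01 -9.30823140e-04] 0.0
scene [[371.2711481466411, 0.0, 317.36942341426936], [0.0, 371.2711481466411, 197.01543304949786], [0.0, 0.0, 1.0]] -0.03455544240590394 [[-0.724, 0.479, -0.496, 1.102], [0.69, 0.504, -0.52, 0.528], [0.001, -0.719, -0.695, 0.835], [0.0, 0.0, 0.0, 1.0]]
top [[454.82394230460284, 0.0, 309.20679377090755], [0.0, 454.82394230460284, 200.6462879599618], [0.0, 0.0, 1.0]] -0.12066880038785573 [[-0.012, -0.995, 0.096, 0.464], [-1.0, 0.014, 0.018, -0.018], [-0.019, -0.096, -0.995, 1.261], [0.0, 0.0, 0.0, 1.0]]
```

View pics/top0.png

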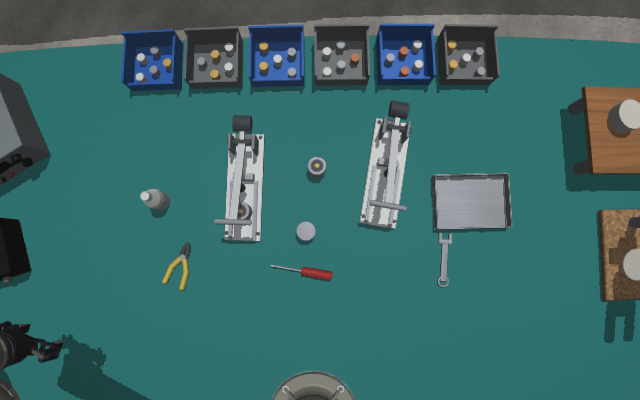

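View pics/scene0.png

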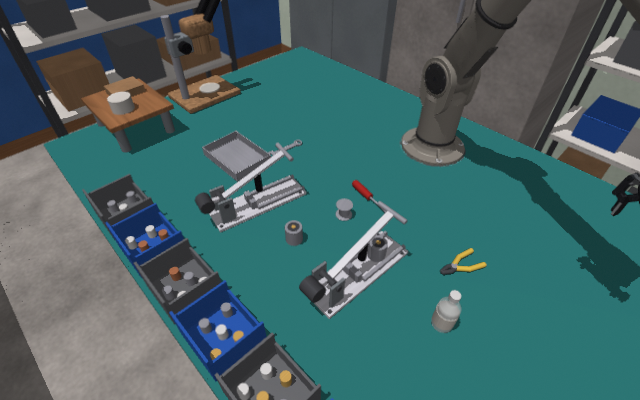

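The top view shows that the left fixture (about 245,190) holds the housing at about (243,212). The right fixture (385,172) is empty. I'll enlarge the left one to measure it.

```bash
python3 - <<'E'
import cv2
i=cv2.imread('pics/top0.png')[95:250,190:330];cv2.imwrite('pics/c1.png',cv2.resize(i,None,fx=3.8,fy=3.8,interpolation=cv2.INTER_CUBIC))
i=cv2.imread('pics/scene0.png')[195:325,290:420];cv2.imwrite('pics/c2.png',cv2.resize(i,None,fx=4.5,fy=4.5,interpolation=cv2.INTER_CUBIC))
E
```

```text
(no output)
```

View pics/c1.png

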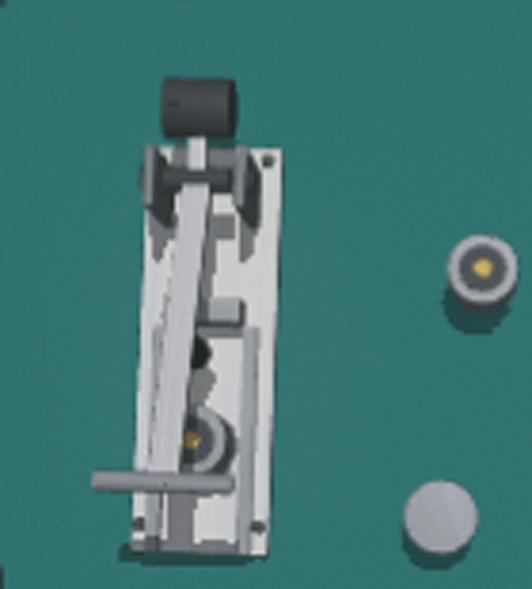

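View pics/c2.png

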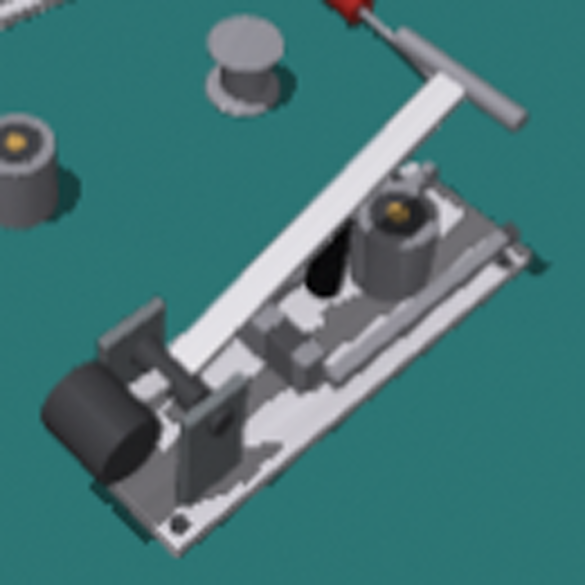

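The crops show the plate corners, the crossbar ends and the housing's gold centre clearly. I'll fit the fixture pose to both views.

```bash
cat > h.py <<'E'
import numpy as np,pickle
from scipy.optimize import least_squares
def proj(d,P):
    T=np.linalg.inv(d['pose']);c=np.atleast_2d(P)@T[:3,:3].T+T[:3,3]
    s=c[:,:2]/c[:,2:];r2=(s**2).sum(1,keepdims=True);s=s*(1+d['k1']*r2)
    K=d['camera_matrix'];return s*[K[0,0],K[1,1]]+[K[0,2],K[1,2]]
def fx(p,P):
    P=np.atleast_2d(P);c,s=np.cos(p[2]),np.sin(p[2])
    return np.c_[p[0]+c*P[:,0]-s*P[:,1],p[1]+s*P[:,0]+c*P[:,1],P[:,2]]
E
python3 - <<'E'
from h import *
t=pickle.load(open('top.pkl','rb'));s=pickle.load(open('scene.pkl','rb'))
Pt=np.array([[.16,-.05,.012],[-.14,-.05,.012],[-.14,.05,.012],[-.096,.045,.159],[-.096,-.045,.159]])
ut=np.array([[282,149],[268,553],[132,545],[92,480],[234,483]])/3.8+[189.6,94.6]
Ps=np.array([[.16,.05,.012],[-.14,.05,.012],[-.096,-.045,.159],[-.096,.045,.159]])
us=np.array([[178,545],[528,256],[400,35],[520,120]])/4.5+[289.6,194.6]
f=lambda p:np.r_[(proj(t,fx(p,Pt))-ut).ravel(),(proj(s,fx(p,Ps))-us).ravel()]
r=least_squares(f,[.6,.15,0],loss='soft_l1');p=r.x;print(p,f(p).round(1).reshape(-1,2).tolist())
ht=np.array([193,440])/3.8+[189.6,94.6];hs=np.array([397,211])/4.5+[289.6,194.6]
g=lambda q:np.r_[(proj(t,[[*q]])-ht)[0],(proj(s,[[*q]])-hs)[0]]
q=least_squares(g,[*p[:2],.067]).x;print('housing',q,g(q).round(1))
c,sn=np.cos(p[2]),np.sin(p[2]);d=q[:2]-p[:2];print('in fx',c*d[0]+sn*d[1],-sn*d[0]+c*d[1])
print('bar',fx(p,[[-.096,0,.159],[-.14,0,0],[0,0,0],[.12,0,.08]]))
for a in(0,.6,1.15):print(a,'bar x,z',.12-.23*np.cos(.35+a),.08+.23*np.sin(.35+a))
np.save('p.npy',p)
E
```

```text
[ 0.61817356  0.18529185 -0.03815085] [[0.1, -0.3], [-0.2, 0.3], [-0.4, 1.4], [0.6, -0.1], [-0.3, 0.1], [-0.7, 0.8], [0.9, -1.1], [-0.8, -0.1], [-0.0, 0.4]]
housing [0.55532634 0.18607039 0.06661692] [-0.2  0.2 -0.3 -0. ]
in fx -0.06283118746860031 -0.0016191248754397758
bar [[0.52224342 0.18895344 0.159     ]
 [0.47827544 0.19063167 0.        ]
 [0.61817356 0.18529185 0.        ]
 [0.73808625 0.18071486 0.08      ]]
0 bar x,z -0.09605572395489717 0.1588664957147538
0.6 bar x,z -0.01378711057669324 0.267085566101556
1.15 bar x,z 0.10373044361642833 0.30942384691893254
```

The fit is consistent: residuals are about 1 px, the housing top comes out at 66.6 mm against 67, and the housing at x = -63 mm in the fixture. The plan is to tilt the tool 45° forward and part the fingers about 50 mm so they straddle the arm bar. Then lift under the rod along its arc.

>>> arm_command --commands '[-0.336, -0.333, -0.04, 0, 0, -20, 0.6, -0.336, -0.333, -0.04, 0, 0, -20, 0.6, -0.336, -0.333, -0.04, 0, 0, -20, 0.6, -0.336, -0.333, -0.04, 0, 0, -20, 0.6, -0.336, -0.333, -0.04, 0, 0, -20, 0.6, -0.336, -0.333, -0.04, 0, 0, -20, 0.6, -0.336, -0.333, -0.04, 0, 0, -20, 0.6, -0.336, -0.333, -0.04, 0, 0, -20, 0.6]'

```text
t: 0.9
eef_pos: [0.411, 0.2568, 0.265]
tool_rot: [-0.0, 0.018, 1.0, -0.0]
contact_force: [1.1, -0.1, 0.8]
gripper_width: 0.6
grasp_force: 0.0
```

>>> arm_command --commands '[0, 0, 0, 0, 0, 0, 0.6, 0, 0, 0, 0, 0, 0, 0.6]'

```text
t: 1.1
eef_pos: [0.411, 0.2579, 0.265]
tool_rot: [-0.0, 0.02, 1.0, 0.0]
contact_force: [-0.9, 0.8, 0.1]
gripper_width: 0.599
grasp_force: 0.0
```

>>> arm_command --commands '[-0.037, -0.065, 0.05, 0, -45, 0, 0.6, -0.037, -0.065, 0.05, 0, -45, 0, 0.6, -0.037, -0.065, 0.05, 0, -45, 0, 0.6, -0.037, -0.065, 0.05, 0, -45, 0, 0.6, -0.037, -0.065, 0.05, 0, -45, 0, 0.6, -0.037, -0.065, 0.05, 0, -45, 0, 0.6, -0.037, -0.065, 0.05, 0, -45, 0, 0.6, -0.037, -0.065, 0.05, 0, -45, 0, 0.6]'

```text
t: 1.9
eef_pos: [0.4441, 0.1819, 0.2053]
tool_rot: [0.336, 0.012, 0.941, -0.037]
contact_force: [-0.2, 0.5, -0.6]
gripper_width: 0.599
grasp_force: 0.0
```

```bash
python3 - <<'E'
from station import *
from h import *
from scipy.spatial.transform import Rotation as R
o=get_obs();q=o['tool_rot'];M=R.from_quat([*q[1:],q[0]]).as_matrix();p=np.load('p.npy')
print(o['eef_pos'],M.round(3).tolist(),o['q'].round(2))
f=lambda a,dx,dz:(fx(p,[[.12-.23*np.cos(.35+a)+dx,0,.08+.23*np.sin(.35+a)+dz]])[0]-o['eef_pos'])@M
print('pre',f(0,-.008,-.0445).round(4))
for a in(0,.15,.3,.45,.6,.75,.9,1.0):print(a,f(a,.005,-.0305).round(4))
E
```

```text
[0.44407759 0.18190623 0.20532506] [[-0.774, 0.047, 0.632], [-0.003, 0.997, -0.077], [-0.634, -0.062, -0.771]] [-0.4   0.06 -0.52  2.42  1.21  0.66 -0.36]
pre [0.0034 0.0162 0.1139]
0 [-0.0155  0.0155  0.1113]
0.15 [-0.0464  0.0137  0.0961]
0.3 [-0.0792  0.012   0.0857]
0.45 [-0.1133  0.0107  0.0803]
0.6 [-0.1477  0.0095  0.0801]
0.75 [-0.1818  0.0087  0.085 ]
0.9 [-0.2148  0.0081  0.0949]
1.0 [-0.2358  0.008   0.1042]
```

```bash
python3 - <<'E'
from station import *
from h import *
from scipy.spatial.transform import Rotation as R
o=get_obs();q=o['tool_rot'];M=R.from_quat([*q[1:],q[0]]).as_matrix();p=np.load('p.npy')
y=np.array([-np.sin(p[2]),np.cos(p[2]),0]);t=np.radians(42);z=np.array([np.sin(t)*np.cos(p[2]),np.sin(t)*np.sin(p[2]),-np.cos(t)]);D=np.c_[np.cross(y,z),y,z]
print(R.from_matrix(M.T@D).as_rotvec(degrees=True))
for a in(-.07,-.035,0):
  # waypoints back along z of pre
  b=fx(p,[[-.096-.007,0,.159-.0465]])[0]+D[:,2]*a;print((b-o['eef_pos'])@M)
E
```

```text
[-3.00867533 -2.60029483  1.92369872]
[0.0069844  0.01273077 0.04615957]
[0.0053667  0.01454019 0.08107531]
[0.00374901 0.01634961 0.11599105]
```

>>> arm_command --commands '[0.007, 0.013, 0.025, -3, -2.6, 1.9, 0.6, 0.007, 0.013, 0.046, -3, -2.6, 1.9, 0.6, 0.007, 0.013, 0.046, -3, -2.6, 1.9, 0.6, 0.006, 0.014, 0.065, -3, -2.6, 1.9, 0.6, 0.005, 0.0145, 0.081, -3, -2.6, 1.9, 0.6, 0.0045, 0.015, 0.1, -3, -2.6, 1.9, 0.6, 0.004, 0.016, 0.116, -3, -2.6, 1.9, 0.6, 0.004, 0.016, 0.116, -3, -2.6, 1.9, 0.6]'

```text
t: 2.7
eef_pos: [0.5162, 0.1869, 0.111]
tool_rot: [0.357, 0.02, 0.934, -0.007]
contact_force: [-0.5, -0.4, 0.4]
gripper_width: 0.597
grasp_force: 0.0
```

```bash
cat > m.py <<'E'
from station import *
from h import *
from scipy.spatial.transform import Rotation as R
import cv2
o=get_obs();q=o['tool_rot'];M=R.from_quat([*q[1:],q[0]]).as_matrix();p=np.load('p.npy')
E
python3 - <<'E'
from m import *
print(o['eef_pos'],M.round(3).tolist(),o['q'].round(2),o['contact_force'])
f=lambda a,dx,dz:(fx(p,[[.12-.23*np.cos(.35+a)+dx,0,.08+.23*np.sin(.35+a)+dz]])[0]-o['eef_pos'])@M
for a in(0,.15,.3,.45,.6,.75,.9,1.0):print(a,f(a,.005,-.0305).round(4))
d=read_camera('scene');cv2.imwrite('pics/s2.png',cv2.resize(d['img'][170:330,270:470,::-1],None,fx=3,fy=3))
E
```

```text
[0.51621737 0.18692335 0.11097671] [[-0.745, 0.043, 0.666], [0.033, 0.999, -0.028], [-0.666, 0.001, -0.746]] [-0.07  0.45 -0.78  2.39  1.82  0.81 -0.83] [-0.47652735 -0.39467312  0.42271513]
0 [-0.0197  0.0023 -0.0057]
0.15 [-0.0512  0.0024 -0.0197]
0.3 [-0.0845  0.0025 -0.0287]
0.45 [-0.1187  0.0027 -0.0327]
0.6 [-0.1532  0.0028 -0.0316]
0.75 [-0.187   0.003  -0.0253]
0.9 [-0.2196  0.0032 -0.014 ]
1.0 [-0.2402  0.0033 -0.0038]
```

View pics/s2.png

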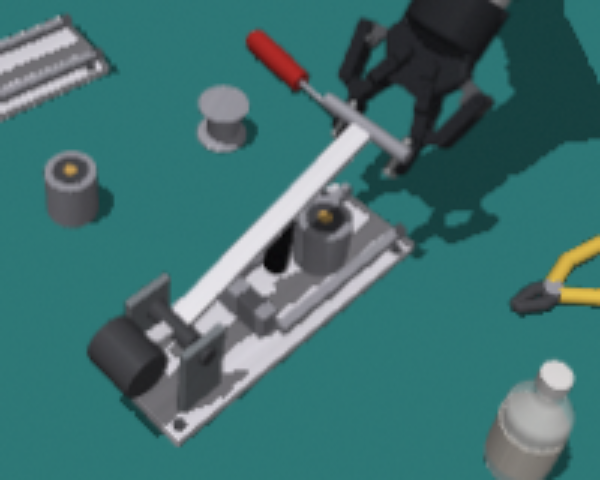

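The fingertips sit under the rod on both sides of the arm bar, at about (345,125) and (396,170). Now I lift along the arc.

>>> arm_command --commands '[-0.012, 0.002, -0.003, 0, 0, 0, 0.6, -0.02, 0.002, -0.006, 0, 0, 0, 0.6, -0.035, 0.002, -0.013, 0, 0, 0, 0.6, -0.051, 0.002, -0.02, 0, 0, 0, 0.6, -0.067, 0.002, -0.025, 0, 0, 0, 0.6, -0.084, 0.002, -0.029, 0, 0, 0, 0.6, -0.101, 0.002, -0.031, 0, 0, 0, 0.6, -0.118, 0.002, -0.033, 0, 0, 0, 0.6]'

```text
t: 3.55
eef_pos: [0.5815, 0.1865, 0.2178]
tool_rot: [0.359, 0.019, 0.933, -0.007]
contact_force: [-0.2, -0.5, -0.2]
gripper_width: 0.594
grasp_force: 0.1
```

```bash
python3 - <<'E'
from m import *
print(o['eef_pos'],M.round(3).tolist(),o['q'].round(2),o['contact_force'])
f=lambda a,dx,dz:(fx(p,[[.12-.23*np.cos(.35+a)+dx,0,.08+.23*np.sin(.35+a)+dz]])[0]-o['eef_pos'])@M
for a in(.45,.6,.75,.9,1.0,1.15):print(a,f(a,.005,-.0305).round(4))
E
```

```text
[0.58146292 0.18646229 0.21781027] [[-0.742, 0.041, 0.669], [0.031, 0.999, -0.027], [-0.67, 0.001, -0.743]] [ 0.03  0.26 -0.75  2.21  1.45  0.62 -0.33] [-0.15298405 -0.45325406 -0.19171805]
0.45 [0.0011 0.0002 0.0035]
0.6 [-0.0333  0.0003  0.0048]
0.75 [-0.0672  0.0004  0.0112]
0.9 [-0.0997  0.0005  0.0226]
1.0 [-0.1203  0.0006  0.0329]
1.15 [-0.149   0.0007  0.052 ]
```

>>> arm_command --commands '[-0.016, 0, 0.004, 0, 0, 0, 0.6, -0.033, 0, 0.005, 0, 0, 0, 0.6, -0.05, 0, 0.008, 0, 0, 0, 0.6, -0.067, 0, 0.011, 0, 0, 0, 0.6, -0.083, 0, 0.017, 0, 0, 0, 0.6, -0.1, 0, 0.023, 0, 0, 0, 0.6, -0.1, 0, 0.023, 0, 0, 0, 0.6, -0.1, 0, 0.023, 0, 0, 0, 0.6]'

```text
t: 4.35
eef_pos: [0.6708, 0.182, 0.2663]
tool_rot: [0.358, 0.02, 0.933, -0.008]
contact_force: [0.5, 0.1, -0.1]
gripper_width: 0.602
grasp_force: 0.0
```

```bash
python3 - <<'E'
from m import *
print(o['eef_pos'],o['contact_force'])
d=read_camera('scene');cv2.imwrite('pics/s3.png',cv2.resize(d['img'][100:330,240:470,::-1],None,fx=2.6,fy=2.6))
E
```

```text
[0.67078957 0.1819828  0.26634968] [ 0.52900914  0.12583924 -0.06637489]
```

View pics/s3.png

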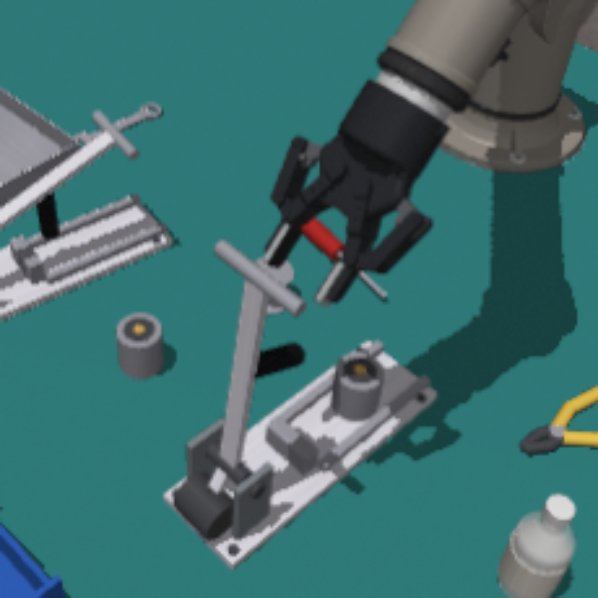

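The arm is fully up on its stop, rod at about (260,275), clear of the fingers, and the housing hasn't moved. Next I back out and turn the tool to point down.

>>> arm_command --commands '[0.03, 0, -0.03, 0, 0, 0, 0.6, 0.06, 0, -0.06, 0, 0, 0, 0.6, 0.09, 0, -0.09, 0, 0, 0, 0.6, 0.134, 0, -0.12, 0, 10, 0, 0.25, 0.134, 0, -0.12, 0, 20, 0, 0.25, 0.134, 0, -0.12, 0, 30, 0, 0.25, 0.134, 0, -0.12, 0, 42, 0, 0.25, 0.134, 0, -0.12, 0, 42, 0, 0.25]'

```text
t: 5.2
eef_pos: [0.4904, 0.1899, 0.2669]
tool_rot: [0.053, 0.021, 0.998, -0.002]
contact_force: [-0.1, 0.2, -0.1]
gripper_width: 0.25
grasp_force: 0.0
```

```bash
cat > n.py <<'E'
from m import *
print(o['eef_pos'],M.round(3).tolist(),o['contact_force'])
y=np.array([-np.sin(p[2]),np.cos(p[2]),0]);z=np.array([0,0,-1.]);D=np.c_[np.cross(y,z),y,z]
print(R.from_matrix(M.T@D).as_rotvec(degrees=True))
for P in([-.135,0,.15],[-.135,0,.035],[-.1,0,.035],[-.036,0,.035]):print(P,(fx(p,P)[0]-o['eef_pos'])@M)
E
python3 n.py
```

```text
[0.49035346 0.189927   0.26690032] [[-0.994, 0.042, 0.105], [0.042, 0.999, -0.007], [-0.106, -0.002, -0.994]] [-0.10013263  0.15481918 -0.1322975 ]
[-0.14274127  6.05695593 -0.22459772]
[-0.135, 0, 0.15] [0.01939287 0.00048128 0.11549799]
[-0.135, 0, 0.035] [0.03152784 0.00074344 0.22985564]
[-0.1, 0, 0.035] [-0.0032765   0.00088499  0.23354856]
[-0.036, 0, 0.035] [-0.06691873  0.00114382  0.24030131]
```

>>> arm_command --commands '[0.019, 0.0005, 0.045, 0, 6, 0, 0.25, 0.019, 0.0005, 0.09, 0, 6, 0, 0.25, 0.02, 0.0005, 0.125, 0, 6, 0, 0.25, 0.025, 0.0005, 0.16, 0, 6, 0, 0.25, 0.03, 0.0007, 0.195, 0, 6, 0, 0.25, 0.0315, 0.0007, 0.22, 0, 6, 0, 0.25, 0.0315, 0.0007, 0.23, 0, 6, 0, 0.25, 0.0315, 0.0007, 0.23, 0, 6, 0, 0.25]'

```text
t: 6.0
eef_pos: [0.4847, 0.189, 0.0328]
tool_rot: [0.001, 0.022, 1.0, -0.002]
contact_force: [0.9, 0.7, 0.2]
gripper_width: 0.251
grasp_force: 0.0
```

```bash
python3 n.py
```

```text
[0.48473634 0.18900236 0.03277367] [[-0.999, 0.045, 0.003], [0.045, 0.999, -0.004], [-0.003, -0.004, -1.0]] [0.89166318 0.73279406 0.1631633 ]
[-0.21867456  0.16779557 -0.36646846]
[-0.135, 0, 0.15] [ 0.0011824   0.00092564 -0.11723468]
[-0.135, 0, 0.035] [ 0.00152059  0.00136346 -0.00223601]
[-0.1, 0, 0.035] [-0.03347855  0.00158752 -0.00213394]
[-0.036, 0, 0.035] [-0.09747696  0.00199722 -0.0019473 ]
```

>>> arm_command --commands '[-0.015, 0.002, -0.002, 0, 0, 0, 0.25, -0.025, 0.002, -0.002, 0, 0, 0, 0.25, -0.033, 0.002, -0.002, 0, 0, 0, 0.25, -0.042, 0.002, -0.002, 0, 0, 0, 0.25, -0.052, 0.002, -0.002, 0, 0, 0, 0.25, -0.062, 0.002, -0.002, 0, 0, 0, 0.25, -0.072, 0.002, -0.002, 0, 0, 0, 0.25, -0.08, 0.002, -0.002, 0, 0, 0, 0.25]'

```text
t: 6.8
eef_pos: [0.5652, 0.1876, 0.0363]
tool_rot: [0.001, 0.023, 1.0, -0.002]
contact_force: [-5.0, 0.0, 4.8]
gripper_width: 0.253
grasp_force: 3.6
```

>>> arm_command --commands '[-0.005, 0, 0, 0, 0, 0, 0.25, -0.009, 0, 0, 0, 0, 0, 0.25, -0.012, 0, 0, 0, 0, 0, 0.25, -0.014, 0, 0, 0, 0, 0, 0.25]'

```text
t: 7.2
eef_pos: [0.579, 0.187, 0.0362]
tool_rot: [0.002, 0.023, 1.0, -0.002]
contact_force: [-5.8, 0.1, 5.7]
gripper_width: 0.251
grasp_force: 3.7
```

```bash
python3 n.py
```

```text
[0.57898731 0.18701271 0.03623785] [[-0.999, 0.045, 0.003], [0.045, 0.999, -0.003], [-0.003, -0.003, -1.0]] [-5.75290986  0.05704088  5.73776327]
[-0.18169649  0.18276756 -0.40367913]
[-0.135, 0, 0.15] [ 0.09540802 -0.00125973 -0.11406473]
[-0.135, 0, 0.035] [ 0.09577614 -0.00089633  0.00093411]
[-0.1, 0, 0.035] [ 0.06077719 -0.00064957  0.00104536]
[-0.036, 0, 0.035] [-0.0032209  -0.00019833  0.0012488 ]
```

>>> arm_command --commands '[-0.002, 0, 0, 0, 0, 0, 0.25, -0.003, 0, 0, 0, 0, 0, 0.25, -0.004, 0, 0, 0, 0, 0, 0.25, -0.004, 0, 0, 0, 0, 0, 0.25]'

```text
t: 7.6
eef_pos: [0.583, 0.1868, 0.0363]
tool_rot: [0.002, 0.023, 1.0, -0.002]
contact_force: [-4.7, 1.1, 4.0]
gripper_width: 0.252
grasp_force: 3.2
```

>>> arm_command --commands '[-0.001, 0, 0, 0, 0, 0, 0.25, -0.002, 0, 0, 0, 0, 0, 0.25, -0.002, 0, 0, 0, 0, 0, 0.25]'

```text
t: 7.9
eef_pos: [0.585, 0.1867, 0.0362]
tool_rot: [0.002, 0.023, 1.0, -0.002]
contact_force: [-5.5, 1.4, 3.4]
gripper_width: 0.249
grasp_force: 3.1
```

>>> arm_command --commands '[-0.001, 0, 0, 0, 0, 0, 0.25, -0.002, 0, 0, 0, 0, 0, 0.25, -0.002, 0, 0, 0, 0, 0, 0.25]'

```text
t: 8.2
eef_pos: [0.5855, 0.1867, 0.0362]
tool_rot: [0.0, 0.022, 1.0, -0.002]
contact_force: [-9.6, 0.3, 7.6]
gripper_width: 0.25
grasp_force: 5.3
```

```bash
python3 - <<'E'
from m import *
print(o['eef_pos'],o['contact_force'])
d=read_camera('scene');print('seat top px',(proj(d,fx(p,[0,0,.067]))-[270,170])*4)
cv2.imwrite('pics/s4.png',cv2.resize(d['img'][170:310,270:440,::-1],None,fx=4,fy=4,interpolation=cv2.INTER_CUBIC))
E
```

```text
[0.58548338 0.18669391 0.03623139] [-9.55222685  0.29530953  7.61890755]
seat top px [[366.38993399 337.60772583]]
```

View pics/s4.png

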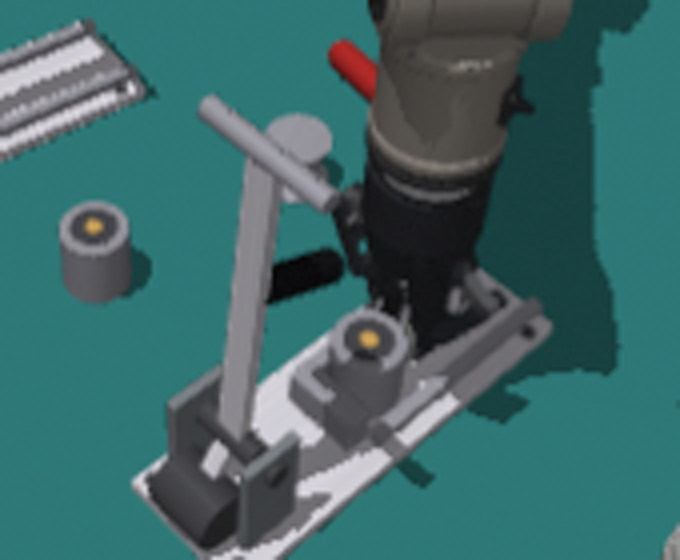

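The housing centre is at (368,338) against a predicted seat of (366,338). The force rose as motion stopped, so it's home against the back stop. Now I back away and go up.

>>> arm_command --commands '[0.005, 0, 0, 0, 0, 0, 0.25, 0.02, 0, 0, 0, 0, 0, 0.25, 0.045, 0, 0, 0, 0, 0, 0.25, 0.08, 0, -0.005, 0, 0, 0, 0.25, 0.1, 0, -0.04, 0, 0, 0, 0.25, 0.1, 0, -0.09, 0, 0, 0, 0.25, 0.1, 0, -0.14, 0, 0, 0, 0.25, 0.1, 0, -0.18, 0, 0, 0, 0.25]'

```text
t: 9.05
eef_pos: [0.4879, 0.1918, 0.2186]
tool_rot: [0.004, 0.023, 1.0, -0.001]
contact_force: [2.2, -0.1, 1.3]
gripper_width: 0.253
grasp_force: 0.0
```

>>> arm_command --commands '[0, 0, 0, 0, 0, 0, 0.25, 0, 0, 0, 0, 0, 0, 0.25, 0, 0, 0, 0, 0, 0, 0.25]'

```text
t: 9.35
eef_pos: [0.4869, 0.1906, 0.2145]
tool_rot: [0.002, 0.023, 1.0, -0.002]
contact_force: [0.4, -0.2, 0.1]
gripper_width: 0.25
grasp_force: 0.0
```

```bash
python3 - <<'E'
from m import *
print(o['eef_pos'],o['contact_force'])
d=read_camera('scene')
cv2.imwrite('pics/s5.png',cv2.resize(d['img'][120:310,200:440,::-1],None,fx=3,fy=3,interpolation=cv2.INTER_CUBIC))
print((proj(d,fx(p,[0,0,.067]))-[200,120])*3)
E
```

```text
[0.48690923 0.19062344 0.21452352] [ 0.38033528 -0.2425705   0.10307243]
[[484.7924505  403.20579437]]
```

View pics/s5.png

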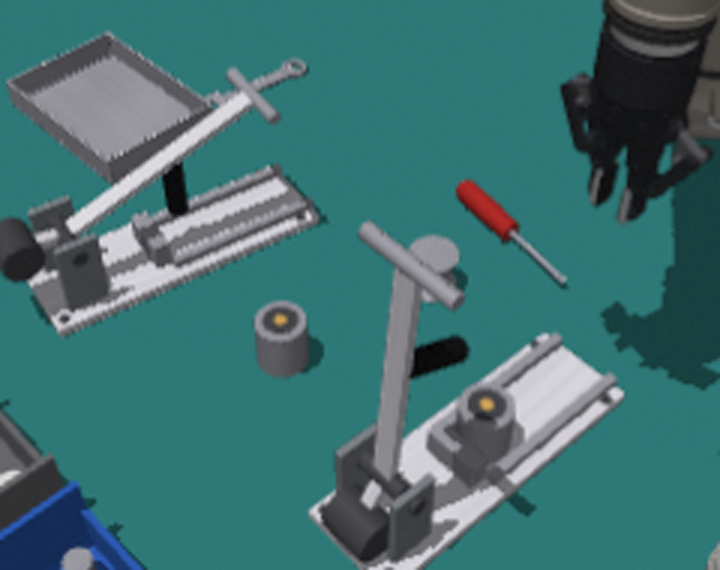

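The arm is up. The housing is at (486,404) against a predicted (485,403), upright at the stop. The other fixture's arm is still down and the gripper is clear.

```bash
python3 -c "
from station import *
print(hand_in())"
```

```text
the job is handed in; nothing more can be done
None
```

The job is handed in, though `hand_in()` gave no verdict: in the last picture the left fixture's arm stands raised by itself, its housing is upright and home against the back stop, the empty fixture's arm is down, the bystanders in view look undisturbed, and the gripper is clear (about 9.4 s used of 51 s).

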